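Hang the draining basket in the deep pan

ROBOT

A 6-joint arm with a two-finger parallel gripper is mounted at the origin on a cart in front of the work surface, level with it; the furniture and walls round the work are solid. World frame = base frame: x ahead of the robot, y to its left, z up, the work surface at z = 0. Lengths are in m, angles in rad, forces in N, time in s.
With the tool pointing down it reaches from about 0.25 to 0.8 m from the base axis. Payload 3.9 kg.
Tool frame: the origin (TCP) lies on the centre line of the jaws, within the pads' length; the fingertips stand 14 mm ahead of it and the grasp point (between the pads) lies 5 mm behind it; z points along the fingers, y is the line along which they close (so a half turn about z gives the same grasp; the last joint's range is limited). The gripper opens to 85 mm and grips with 20 to 120 N. Pads are 22 mm wide; open, the fingers measure 114 mm over their backs; the gripper's body (76 mm by 85 mm) begins 54 mm behind the grasp point. The pads swing forward as they close: fully open they stand 13 mm farther back than shut.
Start: joints at [1.154, 0.26, -0.138, 1.173, 0, 1.571], TCP at [0.213, 0.48, 0.245] pointing down, gripper open.
Joint ranges: [-2.78, 2.78], [-0.83, 1.72], [-1.28, 1.37], [-1.9, 2.12], [-1.57, 1.48], [-3.14, 3.14]. Speed limits (rad/s): [2.57, 2.57, 3.14, 3.14, 3.14, 3.14].

INTERFACE

Orientations are given as [roll, pitch, yaw] about the fixed x, y, z axes, in that order (R = Rz(yaw) Ry(pitch) Rx(roll)).
In Python, from station import arm gives the robot as it stands.
- The arm moves only by the shell command python3 -m handwheel 'ROWS'. ROWS is JSON, a list of rows, each a list of 7 numbers: the closure, from -1 (fully open) to 1 (shut), then the shift along the world's x, y, z in cm, then the turn, a rotation vector about the world's x, y, z in rad. In form: [[gripper, tx, ty, tz, rx, ry, rz], ...]. A call has 1 to 12 rows; each row is the pose to reach, as a shift and turn from the pose commanded when the call began; what a row does not reach only later rows make up. A row lasts 1/10 s, in which the tool goes at most 50 mm and 8.59 degrees, less where a joint would pass 70% of its speed; a pose out of reach is approached as far as the arm can. A call with a gripper value outside its range is refused whole. The fingers move at their own pace and stop on an object; the grip force is fixed at half the most. Time passes only in rows, so rows that repeat a pose let the fingers close. It gives the time, the measured TCP pose, the force, the opening and the grip force at its end, in the units of the state.
- arm.state(): the state, without advancing time (a new reading comes with each control period).
- arm.snapshot(name): name is "side" or "top"; returns a dict with "frame" (384x512x3 uint8, red, green, blue), "depth" (384x512 float32, m along the optical axis (not along the pixel's ray), 0 where there is no reading), "K" (3x3 intrinsics, pixels), "k1" (the pictures are not rectified: a ray, as slopes to the right and down, at radius r is drawn at 1 + k1 r^2 times it, then the intrinsics apply), "rvec" (rotation vector, rad) and "tvec" (3), from world to camera coordinates, as OpenCV has them. Camera axes: x right, y down, z forward; pixel columns grow to the right and rows downward; lengths in m; the calibration is good to about 2 mm. A picture is of the moment at which its call begins.
- arm.job_done(): hands the job in; it is judged then, once.
Trained networks look in the newest picture that a camera, given by its name, has taken for a name from the list of things; names that differ only in an ending like _2 or _b are one class to them, and where a whole thing is asked for, a point or a joint stands for the part that bears it (a point fixed in the world has none). Each returns a list of dicts, best first, with "score" (0 to 1); they miss things now and then, are a little off and sometimes report something else, mostly with a low value. They report only what shows in the picture. A call takes as long as a camera call.
- arm.look_for(target, camera): "bbox" ([left, top, right, bottom] in pixels, round what is visible of it).
- arm.masks_of(target, camera): "region" (384x512 bool, what is visible of it) and "bbox" ([left, top, right, bottom] in pixels, round what is visible of it).
The state is a dict: "time": time; "joint_positions": joint angles; "qvel": joint speeds; "joint_efforts": joint torques, N m; "tcp_pos": TCP position; "tool_rot": TCP orientation; "contact_force": force on the tool from outside, world axes, zero at the start; "ft_torque": the same for the moment, N m; "width": finger opening in m; "grip_force": force on a finger pad.
Only numpy, scipy, OpenCV 4.12 (cv2) and the standard library are available. Lean on these libraries where they do the work, as an engineer would, in place of code of your own. Each camera call takes 0.05 s, during which the arm holds its last target. There are 200 camera calls.

TASK

The dipper hangs on the deep pan's far long rim, just where the draining basket belongs. Move the dipper to the free short end of the pan, not the one that the pepper mill stands against, and hang it by its hook over the rim there with its cup inside the pan; then hang the wire basket inside the pan with both its hooks fully down over the far long rim. Leave the pepper mill, ramekin and spice jar round the pan standing where they are.

Things in the scene. Friction and masses are not known exactly. Their poses are not given: they have to be found in the camera images.
- pan: Deep steel pan, fixed, 162 (x) by 265 (y) by 100 mm high; inside 142 by 245, walls upright, floor 3 mm up. Flat rim all round: top at z = 100 mm, 10 mm wide, 8 deep, inner edge flush with the inner wall (rim centre lines x = +-76, y = +-127.5 mm). Origin: centre of its underside, z up; +x points to the far long rim, y along the long rims; turned up to 0.6 rad either way.
- dipper: Steel dipper, 0.2 kg, 156 mm tall: open cup 55 mm across, 55 high, upright strap handle at its back (+x), flat back face at x = 29.5 mm, a hook half way up towards +x, black sleeve grip on top. Origin: centre of the cup's underside, z up. At the start it hangs upright over the pan's far long rim, +x outwards, cup inside the pan, within 50 mm of the rim's middle.
- dipper_hook (a point): Middle of the underside of the dipper's hook, at x = 38.5, y = 0, z = 92 mm of the dipper; lies on the rim's top when hung. Hook: strip 14 mm wide and 4 thick, 18 mm clear gap between strap and leg; the leg reaches down to z = 63 mm, its tip flared outwards to x = 56 mm.
- dipper_grip (a point): Middle of the dipper's black sleeve grip, at x = 28, y = 0, z = 131 mm of the dipper. The sleeve is 14 mm (x) by 20 mm (y) and 50 mm tall, upright.
- basket: Wire draining basket of steel, 0.35 kg, 75 (x) by 150 (y) by 70 mm high, open on top, standing on the worktop. Flat back face at x = 37.5 mm with two hooks towards +x. A fixed wire arch over its middle (plane x = 0, from the short sides) carries a black sleeve grip. Origin: centre of its underside, z up. Its hooks face away from the robot, yaw up to 0.8 rad either way.
- basket_hook_l (a point): Middle of the underside of the basket's hook at +y: x = 46.5, y = 55, z = 80 mm of the basket; lies on the rim's top when hung. Hook: strip 14 mm wide and 4 thick, 18 mm clear gap between back face and leg; the leg reaches down to z = 51 mm, its tip flared outwards to x = 64 mm.
- basket_hook_r (a point): The same on the basket's hook at -y: x = 46.5, y = -55, z = 80 mm of the basket.
- basket_grip (a point): Middle of the basket's black sleeve grip, at x = 0, y = 0, z = 140 mm of the basket. The sleeve lies along y, 64 mm long, 16 mm (x) by 16 mm (z).
- pepper_mill: Turned wooden pepper mill, 58 mm across, 170 mm tall, standing close against one short end of the pan (either one), its axis about 170 mm from the pan's middle (a like one far back by the wall is not meant). Origin: centre of its underside. Bystander.
- ramekin: Small white ramekin, 69 mm across, 34 mm high, standing close to the other short end of the pan, its middle about 170 mm from the pan's middle; lower than any hook. Origin: centre of its underside. Bystander.
- spice_jar: Spice jar with a black cap, 44 mm across, 99 mm tall, standing behind the pan's far long rim, its axis 140 to 160 mm from the pan's middle line. Origin: centre of its underside. Bystander.

How it is judged:
On the way, in this order (a step that is already met when the one before it is completed fails the run):
1. the dipper hangs by its hook over the short end rim away from the pepper mill (z of dipper_hook in the frame of pan between 0.092 and 0.108 m and x of dipper_hook in the frame of pan between -0.07 and 0.07 m and (y of dipper_hook in the frame of pan between 0.1205 and 0.1345 m or y of dipper_hook in the frame of pan between -0.1345 and -0.1205 m) and y of dipper in the frame of pan between -0.11 and 0.11 m and horizontal distance between dipper_hook and pepper_mill above 0.2 m and linear speed of dipper below 0.03 m/s and angle between dipper's own z axis and vertical below 0.2 rad), for 0.3 s.
2. the basket hangs with both hooks down over the far long rim (z of basket_hook_l in the frame of pan between 0.092 and 0.108 m and x of basket_hook_l in the frame of pan between 0.069 and 0.083 m and z of basket_hook_r in the frame of pan between 0.092 and 0.108 m and x of basket_hook_r in the frame of pan between 0.069 and 0.083 m and x of basket in the frame of pan below 0.06 m and linear speed of basket below 0.03 m/s and angle between basket's own z axis and vertical below 0.2 rad), for 0.3 s.
At the end, for the whole second after the job is handed in: Dipper over the short end rim over 200 mm from the mill, cup inside; basket inside, both hooks over the far long rim; both upright within 0.2 rad and still; each hook's underside within 8 mm of the rim top, its middle within 7 mm of the rim's centre line (all of step 1 and all of step 2); the robot touches nothing.
It fails at once if the pepper mill is shifted more than 30 mm or tipped over (distance of pepper_mill from where it was at the start of the episode above 0.03 m or angle between pepper_mill's own z axis and vertical above 0.5 rad).
It fails at once if the ramekin is shifted more than 30 mm or tipped over (distance of ramekin from where it was at the start of the episode above 0.03 m or angle between ramekin's own z axis and vertical above 0.5 rad).
It fails at once if the spice jar is shifted more than 30 mm or tipped over (distance of spice_jar from where it was at the start of the episode above 0.03 m or angle between spice_jar's own z axis and vertical above 0.5 rad).
It also fails if it takes over 67 s, if anything falls off the work surface, if the arm or the gripper's body presses on something with over 40 N, if the wrist force passes 120 N, or if a joint passes its speed limit or range.

## Working session

There is one attempt and no reset: what is moved stays moved. The work goes in short steps, Python scripts to look and compute and a shell command to move; the robot and the scene stay as the last step left them, time stands still between calls to the robot, and variables do not carry over. Pictures are saved under pics/ and viewed, at most 10 in all, crops included, and the job is handed in when it is done.

```bash
mkdir -p pics; ls; cat > h.py <<'E'
import numpy as np,cv2
from station import arm
def P(s,m,zmin=-1):
    v,u=np.nonzero(m&(s["depth"]>0)); d=s["depth"][v,u]
    K=s["K"]; k=s["k1"]
    n=cv2.undistortPoints(np.stack([u,v],1).astype(float).reshape(-1,1,2),K,np.array([k,0,0,0,0.])).reshape(-1,2)
    c=np.c_[n*d[:,None],d]
    R=cv2.Rodrigues(np.array(s["rvec"],float))[0]
    return (c-np.array(s["tvec"]).ravel())@R, np.stack([u,v],1)
E
python3 - <<'E'
from h import *
ss={}
for c in("top","side"):
    s=arm.snapshot(c); cv2.imwrite(f"pics/{c}0.png",s["frame"][:,:,::-1]); ss[c]=s
    R=cv2.Rodrigues(np.array(s["rvec"],float))[0]; print(c,"cam at",-R.T@np.array(s["tvec"]).ravel(),"fwd",R[2],s["k1"])
    d=dict(frame=s["frame"],depth=s["depth"],K=s["K"],k1=s["k1"],rvec=s["rvec"],tvec=s["tvec"])
    for t in("pan","dipper","dipper_hook","dipper_grip","basket","basket_hook_l","basket_grip","pepper_mill","ramekin","spice_jar"):
        for i,r in enumerate(arm.masks_of(t,c)[:2]):
            p,_=P(s,r["region"]); d[f"m_{t}_{i}"]=r["region"]
            print(c,t,round(r["score"],2),np.round(r["bbox"]),len(p),np.round(np.median(p,0),3) if len(p) else "",np.round(np.percentile(p,[2,98],axis=0),3).tolist() if len(p) else "")
    np.savez(f"{c}0.npz",**d)
E
```

```text
pics
top cam at [ 0.50399152 -0.09386925  1.18894955] fwd [ 0.07051404  0.01877523 -0.99733408] -0.04587206668581235
top pan 0.58 [184. 172. 278. 249.] 3989 [0.52  0.039 0.004] [[0.418, -0.107, -0.001], [0.631, 0.157, 0.102]]
top pan 0.55 [320. 182. 373. 227.] 1205 [ 0.536 -0.347  0.005] [[0.485, -0.427, -0.004], [0.601, -0.274, 0.149]]
top dipper 0.61 [226. 174. 246. 202.] 284 [0.583 0.014 0.012] [[0.553, -0.017, 0.004], [0.618, 0.033, 0.164]]
top dipper_hook 0.55 [228. 176. 246. 204.] 293 [0.583 0.015 0.012] [[0.551, -0.017, 0.003], [0.618, 0.034, 0.164]]
top dipper_grip 0.86 [224. 178. 246. 203.] 290 [0.583 0.015 0.012] [[0.551, -0.017, 0.004], [0.618, 0.033, 0.164]]
top basket 0.82 [323. 181. 373. 226.] 673 [ 0.532 -0.36   0.05 ] [[0.483, -0.428, -0.003], [0.593, -0.273, 0.15]]
top basket_hook_l 0.64 [322. 182. 375. 224.] 854 [ 0.533 -0.353  0.053] [[0.485, -0.425, -0.003], [0.601, -0.271, 0.15]]
top basket_grip 0.73 [322. 181. 370. 222.] 772 [ 0.532 -0.336  0.026] [[0.485, -0.425, -0.003], [0.601, -0.271, 0.15]]
top basket_grip 0.35 [268. 174. 288. 194.] 314 [ 0.608 -0.126  0.00
[... 1167 characters left out ...]
, 0.148]]
side basket_hook_l 0.91 [260. 128. 295. 182.] 836 [ 0.53  -0.334  0.035] [[0.483, -0.497, -0.002], [0.583, -0.266, 0.148]]
side basket_grip 0.91 [260. 130. 295. 181.] 791 [ 0.526 -0.326  0.033] [[0.482, -0.491, -0.003], [0.586, -0.267, 0.147]]
side pepper_mill 0.67 [291. 229. 314. 292.] 1197 [0.445 0.194 0.082] [[0.421, 0.166, 0.005], [0.47, 0.205, 0.16]]
side ramekin 0.54 [234. 185. 324. 278.] 4657 [0.519 0.003 0.047] [[0.408, -0.115, 0.0], [0.627, 0.17, 0.101]]
side ramekin 0.44 [242. 189. 266. 238.] 445 [0.573 0.025 0.054] [[0.547, -0.016, 0.012], [0.617, 0.039, 0.163]]
side spice_jar 0.78 [218. 232. 236. 271.] 609 [0.632 0.154 0.066] [[0.614, 0.126, 0.003], [0.654, 0.162, 0.1]]
```

```bash
cat > fit.py <<'E'
from h import *
from scipy.optimize import minimize
def rimfit(p,x0):
    # p rim-top points: distance to rim centre line rectangle, band half width 5mm
    def loc(q): 
        c,s=np.cos(q[2]),np.sin(q[2]); d=p[:,:2]-q[:2]; return np.c_[d@[c,s],d@[-s,c]]
    def f(q):
        l=np.abs(loc(q)); a=np.array([.076,.1275]); e=l-a
        d=np.abs(np.where((e>0).any(1),np.linalg.norm(np.maximum(e,0),axis=1),e.max(1)))
        return np.minimum(np.maximum(d-.004,0)+.1*d,.008).sum()
    b=min((minimize(f,x0+np.array(o),method="Nelder-Mead",options=dict(initial_simplex=x0+np.array(o)+np.vstack([np.zeros(3),np.diag([.01,.01,.05])]),xatol=1e-5,fatol=1e-7)) for o in([0,0,0],[.005,0,.03],[0,.005,-.03])),key=lambda r:r.fun)
    return b.x,b.fun/len(p)
E
python3 - <<'E'
from fit import *
allp=[]
for c in("top","side"):
    s=np.load(c+"0.npz")
    p,_=P(s,np.ones((384,512),bool))
    near=(np.hypot(p[:,0]-.527,p[:,1]-.021)<.175)
    r=p[near&(abs(p[:,2]-.1)<.006)]
    r=r[(np.hypot(r[:,0]-.446,r[:,1]-.168)>.035)&(np.hypot(r[:,0]-.634,r[:,1]-.137)>.04)]
    q,e=rimfit(r,np.array([.527,.021,.5])); print(c,"pan",np.round(q,4),e,len(r),"rim z",np.median(r[:,2]))
    allp.append(r)
    g=p[near&(p[:,2]>.112)&(np.hypot(p[:,0]-.446,p[:,1]-.168)>.05)]
    print("dip top z",np.percentile(g[:,2],[50,98]),"hi",len(g),np.round(g.mean(0),4),np.ptp(g[:,:2],axis=0)); gt=g[g[:,2]>.15]; print("top face",len(gt),gt.mean(0))
    cs,sn=np.cos(q[2]),np.sin(q[2]); l=(gt[:,:2]-q[:2])@np.array([[cs,-sn],[sn,cs]]); print("pan fr",np.round(np.percentile(l,[3,50,97],axis=0),4).tolist())
    b=p[(np.hypot(p[:,0]-.535,p[:,1]+.347)<.13)&(p[:,2]>.012)]
    gb=b[b[:,2]>.128]; m=gb.mean(0); print("bgrip",len(gb),np.round(m,4),"zmax",np.percentile(gb[:,2],[50,98])); 
    u=np.linalg.svd(gb[:,:2]-m[:2])[2][0]; print("grip dir yaw of y axis-90", np.arctan2(u[1],u[0]), np.ptp((gb[:,:2]-m[:2])@u))
    rr=b[(b[:,2]>.06)&(b[:,2]<.08)].astype(np.float32); print("bask rim rect",len(rr),cv2.minAreaRect(rr[:,:2].copy()*1000))
    im=s["frame"]; x=(170,150,390,260) if c=="top" else (200,120,340,300)
    im=im[x[1]:x[3],x[0]:x[2]]; cv2.imwrite(f"pics/crop_{c}.png",cv2.resize(im,None,fx=3.3,fy=3.3,interpolation=cv2.INTER_CUBIC)[:,:,::-1])
q,e=rimfit(np.vstack(allp),np.array([.527,.021,.5])); print("both",q,e)
E
```

```text
top pan [0.5241 0.0228 0.4113] 0.0004450811711214199 821 rim z 0.09918764929952885
dip top z [0.72498593 0.74254435] hi 566 [0.6923 0.0193 0.6867] [0.11311273 0.06985108]
top face 559 [0.69356748 0.01934821 0.69362136]
pan fr [[0.0647, -0.0993], [0.1588, -0.0719], [0.1709, -0.0349]]
bgrip 147 [ 0.5339 -0.3454  0.1449] zmax [0.14638073 0.15164419]
grip dir yaw of y axis-90 1.8498776117266984 0.11780715637315664
bask rim rect 195 ((544.4990844726562, -343.9057312011719), (97.41961669921875, 147.98068237304688), 16.843381881713867)
side pan [0.5217 0.0278 0.411 ] 0.0006201770072177004 815 rim z 0.09906854722986783
dip top z [0.14504752 0.16365531] hi 111 [0.595  0.0269 0.1438] [0.01727509 0.0213141 ]
top face 45 [0.59452411 0.02511084 0.15911264]
pan fr [[0.0578, -0.043], [0.0664, -0.03], [0.0715, -0.0245]]
bgrip 74 [ 0.5302 -0.3308  0.1429] zmax [0.14512566 0.14900944]
grip dir yaw of y axis-90 1.8531408305199224 0.12423661462859006
bask rim rect 151 ((543.743408203125, -340.533935546875), (97.89966583251953, 156.93325805664062), 15.651559829711914)
both [0.52290952 0.02542509 0.4136098 ] 0.0007724550011421451
```

View pics/crop_top.png

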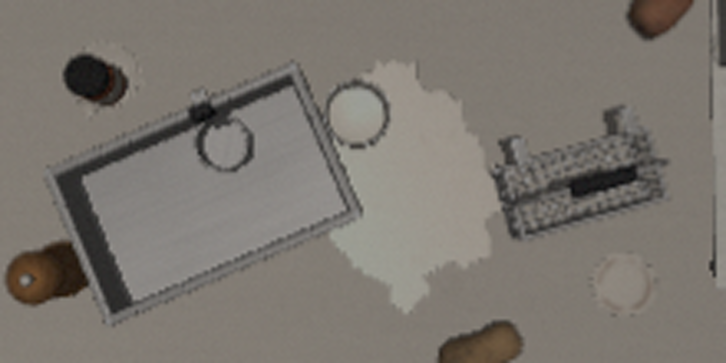

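View pics/crop_side.png

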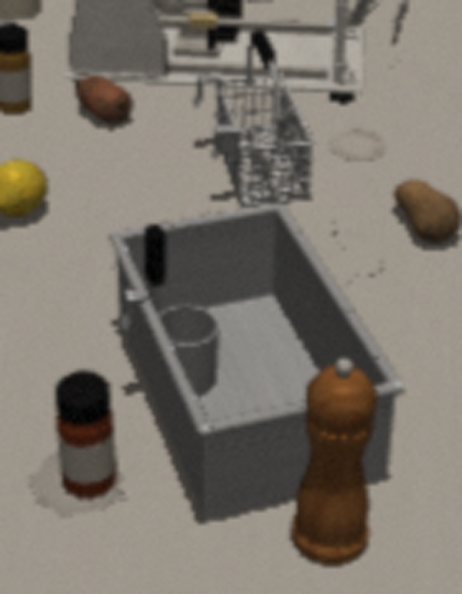

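Top picture: mill at crop (35,275) on the left (+y) end, ramekin at (357,113) on the free end, dipper on the far rim with grip at (200,112), and the basket with hooks up/away and black sleeve at (600,180). The side picture agrees. Something also stands near z ≈ 0.69; I'll check that together with refined grip points.

```bash
python3 - <<'E'
from fit import *
st=arm.state(); print(st["time"],np.round(st["tcp_pos"],4),np.round(st["tool_rot"],3),st["width"])
for c in("top","side"):
    s=np.load(c+"0.npz"); p,_=P(s,np.ones((384,512),bool)); v=s["depth"].ravel()>0
    g=s["frame"].max(2).ravel()[v]
    h=p[p[:,2]>.3]; print(c,"high pts",len(h))
    for k in range(3,9):
        q=h[(h[:,2]>k/10)&(h[:,2]<k/10+.1)]
        if len(q): print(k,len(q),np.round(np.percentile(q,[2,98],axis=0),2).tolist())
    for n,xy,z0,z1 in(("dip",(.596,.022),.108,.18),("bas",(.532,-.338),.125,.17)):
        m=(np.hypot(*(p[:,:2]-xy).T)<.06)&(p[:,2]>z0)&(p[:,2]<z1)&(g<60)
        d=p[m]; print(n,len(d),np.round(d.mean(0),4),np.round(np.percentile(d,[4,96],axis=0),4).tolist())
        t=d[d[:,2]>np.percentile(d[:,2],50)-(.01 if n=="bas" else 0)]; print("  top part",np.round(np.median(t,0),4))
        u=np.linalg.svd(d[:,:2]-d[:,:2].mean(0))[2][0]; print("  dir",np.arctan(u[1]/u[0]), np.ptp(d[:,:2]@u))
E
```

```text
1.1 [0.2126 0.48   0.2453] [ 3.142 -0.     2.725] 0.08543463352977276
top high pts 43146
3 1677 [[0.18, -0.63, 0.3], [0.77, 0.54, 0.4]]
4 1097 [[0.19, 0.44, 0.4], [0.25, 0.48, 0.5]]
5 34 [[0.2, 0.43, 0.5], [0.23, 0.45, 0.52]]
7 40243 [[0.7, -0.41, 0.71], [0.79, 0.27, 0.79]]
8 95 [[0.75, -0.18, 0.8], [0.75, -0.14, 0.82]]
dip 36 [0.5957 0.0166 0.1562] [[0.5898, 0.0087, 0.1258], [0.6029, 0.0247, 0.1649]]
  top part [0.5966 0.0186 0.1634]
  dir -1.1800183653049157 0.019229544432510765
bas 108 [ 0.5339 -0.3461  0.1471] [[0.5233, -0.3739, 0.1418], [0.5443, -0.3189, 0.1505]]
  top part [ 0.5352 -0.3454  0.1472]
  dir -1.3061460255209885 0.061175566398625536
side high pts 35976
3 15176 [[-0.47, -1.5, 0.3], [1.07, 0.54, 0.4]]
4 11567 [[0.22, -0.85, 0.4], [1.07, 0.52, 0.5]]
5 7927 [[0.24, -0.42, 0.5], [1.07, 0.51, 0.6]]
6 714 [[0.26, -0.02, 0.6], [1.0, 0.5, 0.62]]
7 592 [[0.7, 0.52, 0.71], [0.7, 0.59, 0.72]]
dip 110 [0.5949 0.0271 0.1432] [[0.5873, 0.0194, 0.1188], [0.6031, 0.0328, 0.1635]]
  top part [0.5939 0.0275 0.1569]
  dir -0.5618762237199991 0.019472043004136796
bas 40 [ 0.5344 -0.3389  0.146 ] [[0.5246, -0.37, 0.1405], [0.5444, -0.312, 0.149]]
  top part [ 0.5341 -0.3382  0.1466]
  dir -1.3146607031944726 0.0660203969676812
```

```bash
python3 -m handwheel '[[-1,4,-4,0,0,0,-0.1],[-1,8,-8,0,0,0,-0.2],[-1,12,-12,0,0,0,-0.3],[-1,16,-16,0,0,0,-0.4],[-1,20,-20,0,0,0,-0.5],[-1,23,-24,0,0,0,-0.6],[-1,26,-28,0,0,0,-0.7],[-1,29,-32,0,0,0,-0.74],[-1,32,-36,0,0,0,-0.74],[-1,35,-40,0,0,0,-0.74],[-1,37,-43,0,0,0,-0.74],[-1,38.2,-45.9,0,0,0,-0.74]]'
python3 -m handwheel '[[-1,0,0,0,0,0,0],[-1,0,0,0,0,0,0]]'
python3 - <<'E'
from fit import *
s=arm.snapshot("side"); cv2.imwrite("pics/s1.png",cv2.resize(s["frame"][100:300,180:400],None,fx=3,fy=3,interpolation=cv2.INTER_CUBIC)[:,:,::-1])
E
```

```text
time: 2.3
tcp_pos: [0.5961, 0.0193, 0.2452]
tool_rot: [3.141, 0.0, 1.985]
contact_force: [0.4, 1.6, -0.3]
width: 0.0856
grip_force: 0.0
time: 2.5
tcp_pos: [0.5947, 0.0199, 0.2448]
tool_rot: [-3.141, -0.001, 1.982]
contact_force: [-0.2, 0.2, -0.2]
width: 0.0855
grip_force: 0.0
```

View pics/s1.png

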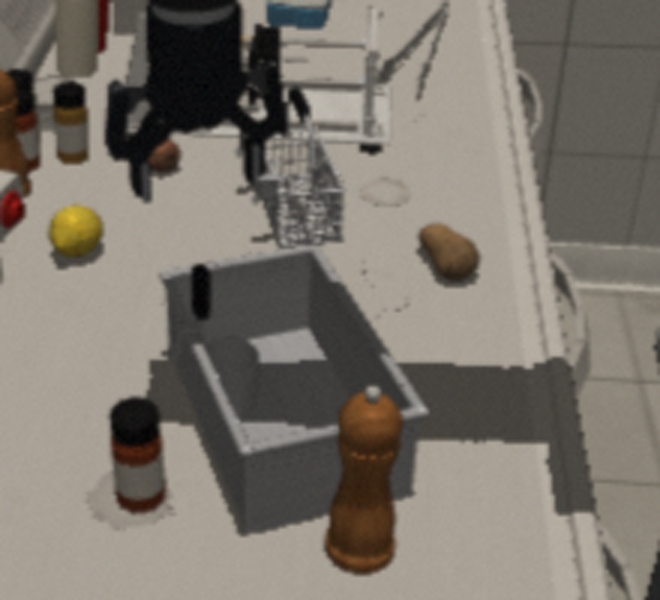

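The gripper (fingers at (140,190) and (258,165)) is centred over the sleeve at (200,290). Descend and grasp.

```bash
python3 -m handwheel '[[-1,0,0,-4,0,0,0],[-1,0,0,-7,0,0,0],[-1,0,0,-9,0,0,0],[-1,0,0,-10.3,0,0,0],[-1,0,0,-10.8,0,0,0],[-1,0,0,-10.8,0,0,0]]'
python3 -m handwheel '[[1,0,0,0,0,0,0],[1,0,0,0,0,0,0],[1,0,0,0,0,0,0],[1,0,0,0,0,0,0],[1,0,0,0,0,0,0],[1,0,0,0,0,0,0],[1,0,0,0,0,0,0],[1,0,0,0,0,0,0]]'
```

```text
time: 3.15
tcp_pos: [0.5936, 0.0224, 0.137]
tool_rot: [-3.14, -0.001, 1.987]
contact_force: [-0.0, 0.5, 0.7]
width: 0.0853
grip_force: 0.0
time: 3.95
tcp_pos: [0.5954, 0.0211, 0.1379]
tool_rot: [3.14, 0.001, 1.985]
contact_force: [1.9, 0.7, 3.9]
width: 0.0133
grip_force: 59.0
```

```bash
python3 -m handwheel '[[1,0,0,0.5,0,0,0],[1,0,0,1.5,0,0,0],[1,0,0,3,0,0,0],[1,0,0,4.5,0,0,0],[1,0,0,6,0,0,0],[1,0,0,8,0,0,0],[1,0,0,10,0,0,0],[1,0,0,12,0,0,0],[1,0,0,12,0,0,0]]'
python3 -m handwheel '[[1,-0.5,-1,0,0,0,-0.14],[1,-1,-2,0,0,0,-0.28],[1,-1.5,-3,0,0,0,-0.42],[1,-2,-4,0,0,0,-0.56],[1,-2.5,-5,0,0,0,-0.7],[1,-3,-6,0,0,0,-0.84],[1,-3.5,-7,0,0,0,-0.98],[1,-4,-8,0,0,0,-1.12],[1,-4.5,-9,0,0,0,-1.26],[1,-5,-9.8,0,0,0,-1.4],[1,-5.7,-10.6,0,0,0,-1.5],[1,-5.7,-11,0,0,0,-1.571]]'
python3 -m handwheel '[[1,0,0,0,0,0,0],[1,0,0,0,0,0,0],[1,0,0,0,0,0,0]]'
cat >> fit.py <<'E'
def pan(s,clip):
    p,_=P(s,np.ones((384,512),bool))
    r=p[(np.hypot(p[:,0]-.523,p[:,1]-.025)<.175)&(abs(p[:,2]-.1)<.004)]
    for c,d in [((.446,.168),.035),((.634,.137),.04)]+clip: r=r[np.hypot(*(r[:,:2]-c).T)>d]
    return p,rimfit(r,np.array([.523,.025,.41]))
def tof(a,q):
    c,s=np.cos(q[2]),np.sin(q[2]); l=a.copy(); l[:,:2]=(a[:,:2]-q[:2])@np.array([[c,-s],[s,c]]); return l
E
python3 - <<'E'
from fit import *
for c in("top","side"):
    s=arm.snapshot(c); x=(170,140,310,260) if c=="top" else (180,100,380,290)
    cv2.imwrite(f"pics/{c}2.png",cv2.resize(s["frame"][x[1]:x[3],x[0]:x[2]],None,fx=3,fy=3,interpolation=cv2.INTER_CUBIC)[:,:,::-1])
    np.savez(c+"2.npz",**s)
    p,(q,e)=pan(s,[((.538,-.09),.06)]); print(c,q,e)
    print(np.round(q[:2]+np.array([[-.035*np.cos(q[2])+.117*np.sin(q[2]),-.035*np.sin(q[2])-.117*np.cos(q[2])]]),4))
E
```

```text
time: 4.85
tcp_pos: [0.5958, 0.021, 0.2604]
tool_rot: [3.137, 0.002, 1.985]
contact_force: [-0.3, -0.1, -1.9]
width: 0.0132
grip_force: 58.4
time: 6.05
tcp_pos: [0.5356, -0.0894, 0.2561]
tool_rot: [-3.14, 0.003, 0.41]
contact_force: [-0.1, 0.5, -1.9]
width: 0.0133
grip_force: 58.5
time: 6.35
tcp_pos: [0.5373, -0.0887, 0.2568]
tool_rot: [-3.141, 0.001, 0.415]
contact_force: [0.6, 0.2, -1.0]
width: 0.0134
grip_force: 58.4
top [0.52405929 0.02302335 0.41352666] 0.0003288045908582922
[[ 0.539  -0.0982]]
side [0.521756   0.02744742 0.41397415] 0.00037750068348096493
[[ 0.5368 -0.0937]]
```

View pics/side2.png

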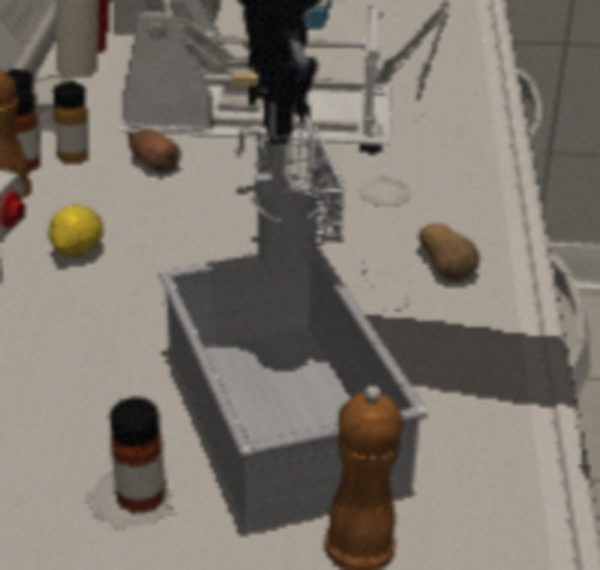

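```bash
python3 - <<'E'
from fit import *
from scipy.optimize import least_squares
t=np.array(arm.state()["tcp_pos"])
a=.414; exp=t[:2]+.028*np.array([-np.sin(a),np.cos(a)]); print("expected cup",exp, "state",t)
for c in("top","side"):
    s=np.load(c+"2.npz"); p,_=P(s,np.ones((384,512),bool))
    m=p[(np.hypot(*(p[:,:2]-exp).T)<.045)&(p[:,2]>.13)&(p[:,2]<.178)]
    print(c,len(m),np.round(np.percentile(m,[3,97],axis=0),3).tolist())
    r=least_squares(lambda x:np.hypot(*(m[:,:2]-x).T)-.0275,exp,loss="soft_l1",f_scale=.002); print(r.x,"cam-robot",r.x-exp,np.sqrt(np.median(r.fun**2)))
E
```

```text
expected cup [ 0.52624927 -0.06302726] state [ 0.53751296 -0.08866179  0.25706033]Traceback (most recent call last):
  File "<stdin>", line 8, in <module>
    return _quantile_unchecked(
        a, q, axis, out, overwrite_input, method, keepdims, weights)
    return _ureduce(a,
                    func=_quantile_ureduce_func,
    ...<5 lines>...
                    overwrite_input=overwrite_input,
                    method=method)
    r = func(a, **kwargs)
    result = _quantile(arr,
                       quantiles=q,
    ...<2 lines>...
                       out=out,
                       weights=wgt)
    slices_having_nans = np.isnan(arr[-1, ...])
                                  ~~~^^^^^^^^^
IndexError: index -1 is out of bounds for axis 0 with size 0
```

View pics/top2.png

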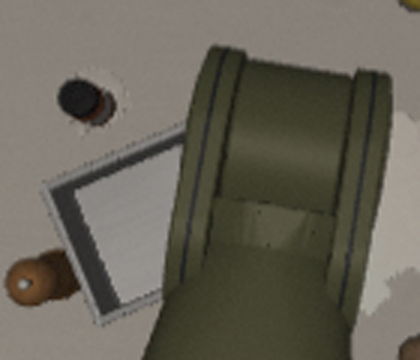

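Top view is covered by the arm (forearm over the free end), so only the side camera can be used for the dipper.

```bash
cat > cup.py <<'E'
from fit import *
from scipy.optimize import least_squares
def cup(s,t,a):
    exp=t[:2]+.028*np.array([-np.sin(a),np.cos(a)]); p,_=P(s,np.ones((384,512),bool)); z=t[2]-.130
    m=p[(np.hypot(*(p[:,:2]-exp).T)<.042)&(p[:,2]>z+.004)&(p[:,2]<z+.05)]
    r=least_squares(lambda x:np.hypot(*(m[:,:2]-x).T)-.0275,exp,loss="soft_l1",f_scale=.002)
    return len(m),r.x,r.x-exp,np.median(abs(r.fun)),m
E
python3 - <<'E'
from cup import *
t=np.array(arm.state()["tcp_pos"]); s=np.load("side2.npz")
n,x,d,e,m=cup(s,t,.414); print(n,x,"cam-robot",d,e, np.round(np.percentile(m,[3,97],axis=0),3).tolist())
p,(q,_)=pan(s,[((.538,-.09),.06)]); print("cup in pan",tof(np.r_[x,0][None],q)," tcp in pan(cam)",tof(np.r_[t[:2]+d,0][None],q))
E
```

```text
393 [ 0.52582513 -0.06300964] cam-robot [-4.24133448e-04  1.76200020e-05] 0.0011551863189357102 [[0.5, -0.09, 0.133], [0.552, -0.035, 0.176]]
cup in pan [[-0.03266102 -0.08445291  0.        ]]  tcp in pan(cam) [[-0.0326603  -0.11245291  0.        ]]
```

```bash
python3 -m handwheel '[[1,0,0,-2,0,0,0],[1,0,0,-4,0,0,0],[1,0,0,-6,0,0,0],[1,0,0,-7.2,0,0,0],[1,0,0,-8,0,0,0],[1,0,0,-8,0,0,0],[1,0,0,-8,0,0,0]]'
python3 -m handwheel '[[1,0.12,-0.27,0,0,0,0],[1,0.24,-0.55,0,0,0,0],[1,0.24,-0.55,0,0,0,0],[1,0.24,-0.55,0,0,0,0]]'
python3 -m handwheel '[[1,0.08,-0.18,0,0,0,0],[1,0.08,-0.18,0,0,0,0],[1,0.08,-0.18,0,0,0,0]]'
python3 -m handwheel '[[1,0.08,-0.18,0,0,0,0],[1,0.08,-0.18,0,0,0,0],[1,0.08,-0.18,0,0,0,0]]'
```

```text
time: 7.15
tcp_pos: [0.538, -0.089, 0.1779]
tool_rot: [3.141, -0.001, 0.414]
contact_force: [1.1, -0.1, -1.8]
width: 0.0133
grip_force: 58.4
time: 7.55
tcp_pos: [0.5401, -0.0946, 0.1776]
tool_rot: [3.141, -0.0, 0.413]
contact_force: [-0.8, 1.1, -2.3]
width: 0.0134
grip_force: 58.4
time: 7.85
tcp_pos: [0.5407, -0.0963, 0.1773]
tool_rot: [-3.142, 0.0, 0.414]
contact_force: [0.1, 0.5, -1.8]
width: 0.0131
grip_force: 58.5
time: 8.15
tcp_pos: [0.5414, -0.0979, 0.1772]
tool_rot: [-3.141, 0.0, 0.414]
contact_force: [-0.6, 1.4, -1.7]
width: 0.0134
grip_force: 58.5
```

```bash
python3 -m handwheel '[[1,0.08,-0.18,0,0,0,0],[1,0.08,-0.18,0,0,0,0],[1,0.08,-0.18,0,0,0,0]]'
python3 -m handwheel '[[1,0.06,-0.14,0,0,0,0],[1,0.06,-0.14,0,0,0,0],[1,0.06,-0.14,0,0,0,0]]'
python3 -m handwheel '[[1,0.06,-0.14,0,0,0,0],[1,0.06,-0.14,0,0,0,0],[1,0.06,-0.14,0,0,0,0]]'
```

```text
time: 8.45
tcp_pos: [0.5416, -0.0986, 0.1772]
tool_rot: [-3.138, -0.0, 0.414]
contact_force: [-2.3, 4.6, 0.2]
width: 0.0133
grip_force: 59.0
time: 8.75
tcp_pos: [0.5418, -0.0992, 0.1772]
tool_rot: [-3.136, -0.0, 0.415]
contact_force: [-3.1, 6.7, 1.9]
width: 0.0131
grip_force: 59.4
time: 9.05
tcp_pos: [0.542, -0.0995, 0.1772]
tool_rot: [-3.134, -0.0, 0.415]
contact_force: [-3.2, 9.3, 2.3]
width: 0.0132
grip_force: 59.5
```

```bash
python3 -m handwheel '[[1,-0.18,0.41,0,0,0,0],[1,-0.36,0.82,0,0,0,0],[1,-0.36,0.82,0,0,0,0],[1,-0.36,0.82,0,0,0,0]]'
python3 -m handwheel '[[1,0,0,-0.7,0,0,0],[1,0,0,-1.4,0,0,0],[1,0,0,-2.1,0,0,0],[1,0,0,-2.1,0,0,0]]'
python3 -m handwheel '[[1,0,0,-0.6,0,0,0],[1,0,0,-1.2,0,0,0],[1,0,0,-1.6,0,0,0],[1,0,0,-1.6,0,0,0]]'
```

```text
time: 9.45
tcp_pos: [0.5403, -0.0949, 0.1774]
tool_rot: [3.14, -0.0, 0.414]
contact_force: [-0.8, 0.8, -1.5]
width: 0.0132
grip_force: 58.9
time: 9.85
tcp_pos: [0.5388, -0.0944, 0.1547]
tool_rot: [-3.14, 0.003, 0.414]
contact_force: [-0.5, -0.6, -1.9]
width: 0.0136
grip_force: 58.8
time: 10.25
tcp_pos: [0.5394, -0.0944, 0.1395]
tool_rot: [-3.141, 0.001, 0.414]
contact_force: [-0.1, -0.5, -2.0]
width: 0.0131
grip_force: 58.9
```

```bash
python3 -m handwheel '[[1,0,0,-0.2,0,0,0],[1,0,0,-0.3,0,0,0],[1,0,0,-0.3,0,0,0]]'
python3 - <<'E'
from cup import *
st=arm.state(); t=np.array(st["tcp_pos"]); s=arm.snapshot("side")
n,x,d,e,m=cup(s,t,.414); p,(q,_)=pan(s,[((.538,-.09),.06)]); print(st["contact_force"],n,x,d,e,q,"tcp pan",tof(np.r_[t[:2],0][None],q))
cv2.imwrite("pics/s3.png",cv2.resize(s["frame"][100:300,200:360],None,fx=3,fy=3,interpolation=cv2.INTER_CUBIC)[:,:,::-1])
E
```

```text
time: 10.55
tcp_pos: [0.5402, -0.0945, 0.1381]
tool_rot: [3.141, -0.001, 0.414]
contact_force: [-2.1, 0.3, 2.4]
width: 0.0134
grip_force: 59.6
[-2.07357032  0.32581332  2.39370376] 434 [ 0.5278872  -0.06912788] [-0.00103226 -0.00030792] 0.001805285192149295 [0.52167085 0.02727279 0.41059703] tcp pan [[-0.03161467 -0.11899895  0.        ]]
```

View pics/s3.png

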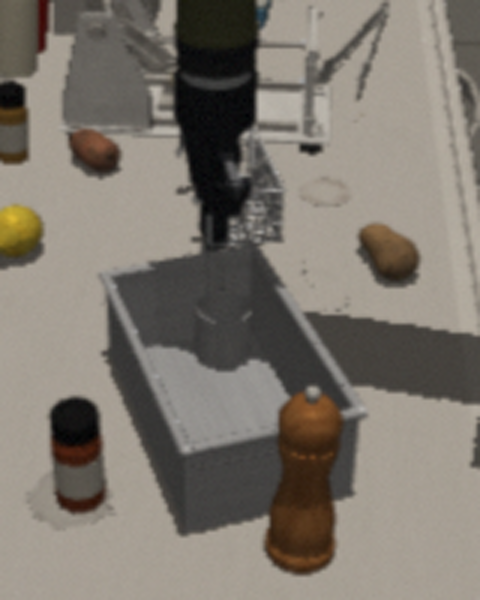

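The cup hangs inside the pan (crop (222,330)), the hook is seated (TCP z 0.138 as at the start, force reversed). Release and rise.

```bash
python3 -m handwheel '[[0.5,0,0,0.05,0,0,0],[0.2,0,0,0.05,0,0,0],[-0.2,0,0,0.05,0,0,0],[-1,0,0,0.05,0,0,0],[-1,0,0,0.05,0,0,0],[-1,0,0,0.05,0,0,0],[-1,0,0,2,0,0,0],[-1,0,0,4.5,0,0,0],[-1,0,0,8,0,0,0],[-1,0,0,11,0,0,0]]'
python3 - <<'E'
from cup import *
st=arm.state(); t=np.array([.5402,-.0945,.1381]); s=arm.snapshot("side"); p,(q,_)=pan(s,[((.538,-.09),.06)])
n,x,d,e,m=cup(s,t,.414); print(n,x,d,e,q,"cup pan",tof(np.r_[x,0][None],q))
E
```

```text
time: 11.6
tcp_pos: [0.5399, -0.0945, 0.2487]
tool_rot: [3.142, -0.0, 0.414]
contact_force: [1.1, 0.2, 0.8]
width: 0.0856
grip_force: 0.0
420 [ 0.5290306  -0.07167957] [ 9.42872382e-05 -2.81410739e-03] 0.0019691666765324425 [0.52163941 0.02743437 0.41191459] cup pan [[-0.03290874 -0.09378283  0.        ]]
```

```bash
python3 -m handwheel '[[-1,0,-2,0,0,0,0.13],[-1,0,-4,0,0,0,0.26],[-1,-0.1,-6,0,0,0,0.39],[-1,-0.2,-9,0,0,0,0.52],[-1,-0.3,-12,0,0,0,0.65],[-1,-0.4,-15,0,0,0,0.78],[-1,-0.5,-18,0,0,0,0.91],[-1,-0.6,-21,0,0,0,1.04],[-1,-0.7,-23,0,0,0,1.17],[-1,-0.7,-24.6,0,0,0,1.3],[-1,-0.7,-24.6,0,0,0,1.43],[-1,-0.7,-24.6,0,0,0,1.43]]'
python3 -m handwheel '[[-1,0,0,0,0,0,0],[-1,0,0,0,0,0,0]]'
python3 - <<'E'
from fit import *
s=arm.snapshot("side")
cv2.imwrite("pics/s4.png",cv2.resize(s["frame"][60:260,200:360],None,fx=3,fy=3,interpolation=cv2.INTER_CUBIC)[:,:,::-1])
E
```

```text
time: 12.85
tcp_pos: [0.5327, -0.341, 0.2468]
tool_rot: [-3.141, -0.0, 1.843]
contact_force: [0.1, 0.0, -0.7]
width: 0.0853
grip_force: 0.0
time: 13.05
tcp_pos: [0.5329, -0.34, 0.2473]
tool_rot: [-3.141, -0.0, 1.843]
contact_force: [0.6, -0.2, -0.0]
width: 0.0856
grip_force: 0.0
```

View pics/s4.png

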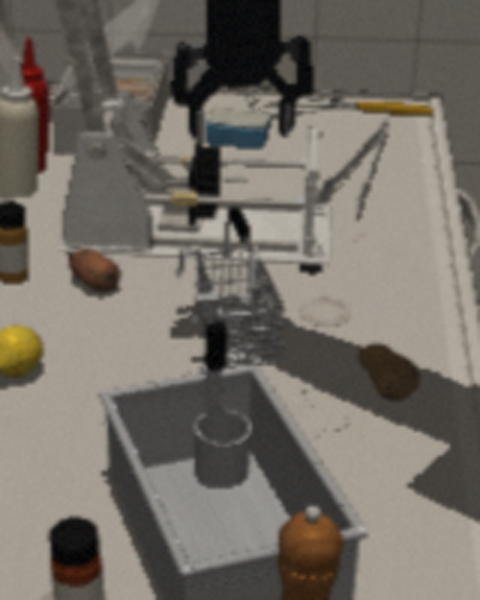

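The dipper hangs upright (grip (215,345), cup (222,450)). The fingers (198 and 288) straddle the basket sleeve at (240,222), so descend and grasp.

```bash
python3 -m handwheel '[[-1,0,0,-4,0,0,0],[-1,0,0,-7,0,0,0],[-1,0,0,-9,0,0,0],[-1,0,0,-10.6,0,0,0],[-1,0,0,-11.2,0,0,0],[-1,0,0,-11.2,0,0,0]]'
python3 -m handwheel '[[1,0,0,0,0,0,0],[1,0,0,0,0,0,0],[1,0,0,0,0,0,0],[1,0,0,0,0,0,0],[1,0,0,0,0,0,0],[1,0,0,0,0,0,0],[1,0,0,0,0,0,0],[1,0,0,0,0,0,0]]'
python3 -m handwheel '[[1,0,0,0.5,0,0,0],[1,0,0,1.5,0,0,0],[1,0,0,3,0,0,0],[1,0,0,5,0,0,0],[1,0,0,7,0,0,0],[1,0,0,9.5,0,0,0],[1,0,0,12,0,0,0],[1,0,0,14,0,0,0],[1,0,0,14,0,0,0]]'
```

```text
time: 13.7
tcp_pos: [0.5325, -0.3398, 0.1346]
tool_rot: [-3.14, -0.001, 1.844]
contact_force: [-0.4, -0.7, 0.2]
width: 0.0851
grip_force: 0.0
time: 14.5
tcp_pos: [0.5328, -0.3406, 0.1357]
tool_rot: [-3.141, 0.0, 1.844]
contact_force: [-2.0, -0.0, 5.3]
width: 0.0146
grip_force: 59.8
time: 15.4
tcp_pos: [0.5346, -0.3413, 0.2787]
tool_rot: [3.137, 0.004, 1.844]
contact_force: [0.3, 0.5, -2.8]
width: 0.015
grip_force: 58.6
```

```bash
python3 -m handwheel '[[1,0,0,1,0,0,0],[1,0,0,2.5,0,0,0],[1,0,0,4,0,0,0],[1,0,0,5,0,0,0],[1,0,0,5,0,0,0]]'
python3 -m handwheel '[[1,0,2,0,0,0,0],[1,0,6,0,0,0,0.02],[1,0,10,0,0,0,0.04],[1,0,14,0,0,0,0.06],[1,0,18,0,0,0,0.08],[1,0,22,0,0,0,0.1],[1,-0.1,26,0,0,0,0.12],[1,-0.1,30,0,0,0,0.139],[1,-0.1,34,0,0,0,0.139],[1,-0.1,37,0,0,0,0.139],[1,-0.1,39,0,0,0,0.139],[1,-0.1,40.4,0,0,0,0.139]]'
python3 -m handwheel '[[1,0,0,0,0,0,0],[1,0,0,0,0,0,0],[1,0,0,0,0,0,0]]'
python3 - <<'E'
from fit import *
s=arm.snapshot("side"); np.savez("side5.npz",**s)
cv2.imwrite("pics/s5.png",cv2.resize(s["frame"][80:280,200:360],None,fx=3,fy=3,interpolation=cv2.INTER_CUBIC)[:,:,::-1])
t=np.array(arm.state()["tcp_pos"]); print(tof(t[None],[.5217,.0274,.412]))
p,_=P(s,np.ones((384,512),bool)); l=tof(p,[.5217,.0274,.412])
b=l[(abs(l[:,0])<.13)&(abs(l[:,1])<.15)&(l[:,2]>t[2]-.136)&(l[:,2]<t[2]-.05)]; print(len(b),np.round(np.percentile(b,[1,5,50,95,99],axis=0),4).tolist())
h=b[b[:,0]>t[0]*0+.0245+.0395+.006]; print("hooks",len(h)); print(np.round(h[np.argsort(h[:,1])][::max(1,len(h)//15)],3).tolist())
f=b[(b[:,1]>.09)&(b[:,0]<.07)]; print("end face y", np.polyfit(f[:,0],f[:,1],1) if len(f)>5 else 0)
E
```

```text
time: 15.9
tcp_pos: [0.5333, -0.3407, 0.326]
tool_rot: [3.141, 0.001, 1.844]
contact_force: [0.2, -0.3, -3.4]
width: 0.0148
grip_force: 58.8
time: 17.1
tcp_pos: [0.5312, 0.0651, 0.3242]
tool_rot: [-3.14, -0.001, 1.985]
contact_force: [0.1, -0.9, -3.4]
width: 0.0148
grip_force: 58.7
time: 17.4
tcp_pos: [0.5319, 0.0625, 0.3251]
tool_rot: [-3.141, 0.0, 1.981]
contact_force: [-0.7, 0.3, -3.8]
width: 0.0154
grip_force: 58.7
[[0.02342081 0.02806284 0.32516961]]
1513 [[-0.0139, -0.0517, 0.1905], [-0.0127, -0.0497, 0.1919], [0.0269, 0.0467, 0.2304], [0.08, 0.0985, 0.2709], [0.0846, 0.0998, 0.2735]]
hooks 117
[[0.073, -0.04, 0.271], [0.08, -0.034, 0.272], [0.083, -0.031, 0.269], [0.081, -0.029, 0.273], [0.072, -0.028, 0.272], [0.072, -0.026, 0.27], [0.077, -0.025, 0.271], [0.081, -0.024, 0.259], [0.072, 0.074, 0.273], [0.07, 0.076, 0.274], [0.086, 0.079, 0.246], [0.083, 0.08, 0.274], [0.077, 0.083, 0.269], [0.08, 0.084, 0.254], [0.08, 0.085, 0.257], [0.082, 0.085, 0.266], [0.074, 0.087, 0.273]]
end face y [-0.00078263  0.09689642]
```

View pics/s5.png

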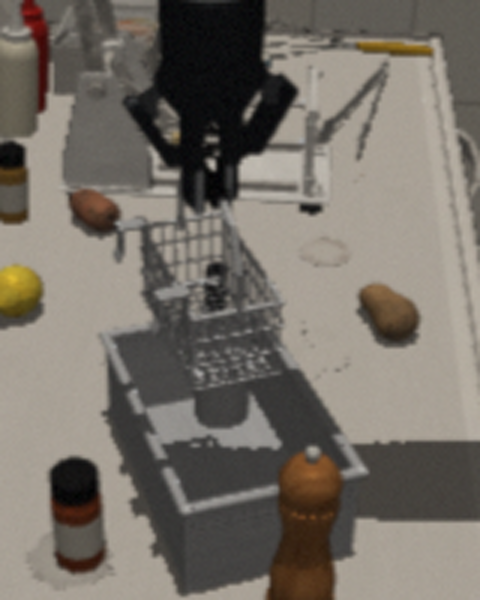

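The basket hangs level over the pan, hooks at (130,225) and (170,290) toward the far rim, square to the pan and clear of the dipper. Lower with the hook tips still above the rim, then feel for the wall.

```bash
python3 -m handwheel '[[1,0,0,-2,0,0,0],[1,0,0,-4,0,0,0],[1,0,0,-6,0,0,0],[1,0,0,-8,0,0,0],[1,0,0,-10,0,0,0],[1,0,0,-11.5,0,0,0],[1,0,0,-12.6,0,0,0],[1,0,0,-12.6,0,0,0],[1,0,0,-12.6,0,0,0]]'
python3 -m handwheel '[[1,0.28,0.12,0,0,0,0],[1,0.55,0.24,0,0,0,0],[1,0.55,0.24,0,0,0,0],[1,0.55,0.24,0,0,0,0]]'
python3 -m handwheel '[[1,0.18,0.08,0,0,0,0],[1,0.18,0.08,0,0,0,0],[1,0.18,0.08,0,0,0,0]]'
python3 -m handwheel '[[1,0.18,0.08,0,0,0,0],[1,0.18,0.08,0,0,0,0],[1,0.18,0.08,0,0,0,0]]'
```

```text
time: 18.35
tcp_pos: [0.5322, 0.0632, 0.1997]
tool_rot: [3.141, 0.0, 1.982]
contact_force: [0.6, -0.3, -2.8]
width: 0.0147
grip_force: 58.8
time: 18.75
tcp_pos: [0.5378, 0.0661, 0.1997]
tool_rot: [3.141, 0.0, 1.983]
contact_force: [0.5, -0.5, -3.8]
width: 0.0153
grip_force: 58.8
time: 19.05
tcp_pos: [0.5392, 0.0668, 0.1993]
tool_rot: [-3.141, -0.0, 1.983]
contact_force: [0.6, 0.5, -3.6]
width: 0.0147
grip_force: 58.8
time: 19.35
tcp_pos: [0.5408, 0.0675, 0.1992]
tool_rot: [-3.141, -0.0, 1.983]
contact_force: [-0.9, -0.0, -4.2]
width: 0.0152
grip_force: 58.9
```

```bash
python3 -m handwheel '[[1,0.18,0.08,0,0,0,0],[1,0.18,0.08,0,0,0,0],[1,0.18,0.08,0,0,0,0]]'
python3 -m handwheel '[[1,0.14,0.06,0,0,0,0],[1,0.14,0.06,0,0,0,0],[1,0.14,0.06,0,0,0,0]]'
python3 -m handwheel '[[1,0.14,0.06,0,0,0,0],[1,0.14,0.06,0,0,0,0],[1,0.14,0.06,0,0,0,0]]'
```

```text
time: 19.65
tcp_pos: [0.5417, 0.0679, 0.199]
tool_rot: [-3.139, -0.0, 1.983]
contact_force: [-3.6, -2.2, -1.4]
width: 0.015
grip_force: 59.3
time: 19.95
tcp_pos: [0.5424, 0.0683, 0.1989]
tool_rot: [-3.138, -0.0, 1.983]
contact_force: [-4.7, -2.4, 0.3]
width: 0.0148
grip_force: 59.9
time: 20.25
tcp_pos: [0.543, 0.0685, 0.1987]
tool_rot: [-3.136, -0.0, 1.982]
contact_force: [-6.6, -2.8, -0.1]
width: 0.0148
grip_force: 60.3
```

```bash
python3 -m handwheel '[[1,-0.4,-0.17,0,0,0,0],[1,-0.8,-0.35,0,0,0,0],[1,-0.8,-0.35,0,0,0,0],[1,-0.8,-0.35,0,0,0,0]]'
python3 -m handwheel '[[1,0,0,-0.7,0,0,0],[1,0,0,-1.4,0,0,0],[1,0,0,-2.1,0,0,0],[1,0,0,-2.1,0,0,0]]'
python3 -m handwheel '[[1,0,0,-0.7,0,0,0],[1,0,0,-1.4,0,0,0],[1,0,0,-2,0,0,0],[1,0,0,-2,0,0,0]]'
python3 -m handwheel '[[1,0,0,-0.2,0,0,0],[1,0,0,-0.4,0,0,0],[1,0,0,-0.4,0,0,0]]'
```

```text
time: 20.65
tcp_pos: [0.5387, 0.0663, 0.1998]
tool_rot: [3.139, 0.0, 1.983]
contact_force: [1.1, 0.2, -3.2]
width: 0.0149
grip_force: 58.9
time: 21.05
tcp_pos: [0.5365, 0.066, 0.1766]
tool_rot: [-3.139, -0.001, 1.983]
contact_force: [-1.0, 0.0, -4.0]
width: 0.0147
grip_force: 58.9
time: 21.45
tcp_pos: [0.5368, 0.0659, 0.1571]
tool_rot: [-3.139, -0.001, 1.983]
contact_force: [0.4, -0.4, -3.0]
width: 0.0151
grip_force: 58.9
time: 21.75
tcp_pos: [0.5378, 0.066, 0.1556]
tool_rot: [3.14, 0.0, 1.983]
contact_force: [-4.0, -1.4, 4.3]
width: 0.015
grip_force: 60.0
```

Seated at z 0.1556 as expected. Release and rise.

```bash
python3 -m handwheel '[[0.5,0,0,0.1,0,0,0],[0.2,0,0,0.1,0,0,0],[-0.2,0,0,0.1,0,0,0],[-1,0,0,0.1,0,0,0],[-1,0,0,0.1,0,0,0],[-1,0,0,0.1,0,0,0],[-1,0,0,2,0,0,0],[-1,0,0,4.5,0,0,0],[-1,0,0,8,0,0,0],[-1,0,0,12,0,0,0]]'
python3 -m handwheel '[[-1,-4,2,1,0,0,0],[-1,-8,4,2,0,0,0],[-1,-12,6,2,0,0,0],[-1,-16,8,2,0,0,0],[-1,-20,10,2,0,0,0],[-1,-20,10,2,0,0,0],[-1,-20,10,2,0,0,0]]'
python3 - <<'E'
from cup import *
t=np.array([.5402,-.0945,.1381]); q=[.5217,.0274,.412]
for c in("top","side"):
    s=arm.snapshot(c); p,(qc,_)=pan(s,[((.6,.06),.07)]) if c=="top" else pan(s,[]); print(c,qc)
    n,x,d,e,m=cup(s,t,.414); print("cup pan",tof(np.r_[x,0][None],qc),n,e)
    l=tof(p,qc); b=l[(abs(l[:,0])<.13)&(abs(l[:,1]-.025)<.085)&(l[:,2]>.103)&(l[:,2]<.118)]; print("above rim pts",len(b)); h=b[b[:,0]>.055]; print(np.round(h[np.argsort(h[:,1])],3)[::max(1,len(h)//14)].tolist())
    g=l[(abs(l[:,0]-.03)<.04)&(abs(l[:,1]-.025)<.045)&(l[:,2]>.14)&(l[:,2]<.2)]; print("grip",np.round(np.median(g,0),4),np.percentile(g[:,2],95))
    x=(170,150,300,260) if c=="top" else (200,120,360,300)
    cv2.imwrite(f"pics/{c}6.png",cv2.resize(s["frame"][x[1]:x[3],x[0]:x[2]],None,fx=3.3,fy=3.3,interpolation=cv2.INTER_CUBIC)[:,:,::-1])
E
```

```text
time: 22.75
tcp_pos: [0.5367, 0.0659, 0.2745]
tool_rot: [-3.139, -0.001, 1.983]
contact_force: [0.4, 1.2, -0.9]
width: 0.0855
grip_force: 0.0
time: 23.45
tcp_pos: [0.3372, 0.1665, 0.2947]
tool_rot: [3.14, 0.0, 1.985]
contact_force: [0.1, -0.3, 0.1]
width: 0.0852
grip_force: 0.0
top [0.52411007 0.02284276 0.41101232]
cup pan [[-0.03363225 -0.09321244  0.        ]] 53 0.002810423053569256
above rim pts 66
[[0.073, -0.043, 0.104], [0.071, -0.032, 0.104], [0.075, -0.03, 0.107], [0.07, -0.028, 0.104], [0.074, -0.026, 0.104], [0.084, -0.024, 0.108], [0.071, -0.022, 0.109], [0.074, 0.022, 0.103], [0.084, 0.076, 0.103], [0.071, 0.078, 0.104], [0.089, 0.08, 0.104], [0.069, 0.081, 0.107], [0.08, 0.084, 0.106], [0.082, 0.087, 0.103], [0.079, 0.095, 0.103]]
grip [0.0292 0.0251 0.1651] 0.16807943551845977
side [0.52144524 0.02750701 0.40984545]
cup pan [[-0.0321566  -0.09404785  0.        ]] 284 0.0019160428970369583
above rim pts 73
[[0.088, -0.035, 0.104], [0.083, -0.033, 0.105], [0.07, -0.03, 0.104], [0.067, -0.03, 0.103], [0.081, -0.029, 0.104], [0.085, -0.026, 0.104], [0.088, -0.025, 0.105], [0.067, -0.021, 0.103], [0.076, 0.074, 0.104], [0.066, 0.076, 0.105], [0.082, 0.077, 0.104], [0.09, 0.078, 0.104], [0.083, 0.08, 0.104], [0.079, 0.083, 0.105], [0.076, 0.083, 0.105], [0.072, 0.085, 0.105], [0.082, 0.086, 0.105], [0.073, 0.088, 0.104]]
grip [0.0316 0.0325 0.1647] 0.167456121107994
```

View pics/side6.png

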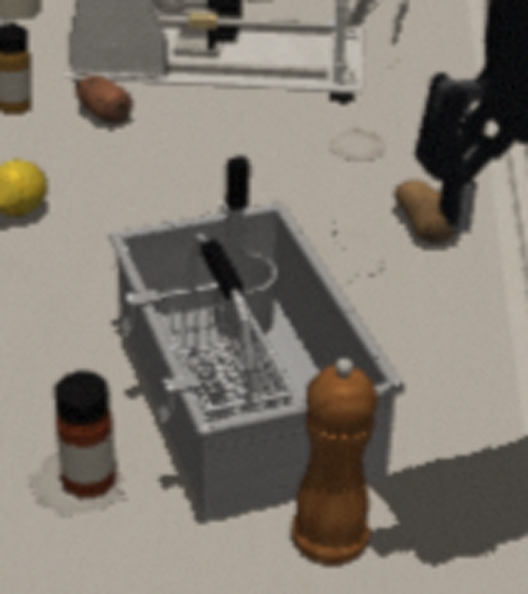

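View pics/top6.png

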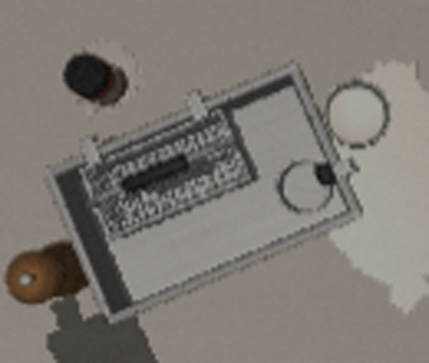

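Both hang correctly: the basket hooks are over the far rim (top crop (92,148) and (197,103)), the dipper is on the free end (325,173) with its cup inside, and the bystanders haven't moved.

```bash
python3 -c "
from station import arm
print(arm.job_done())"
```

```text
the job is handed in; nothing more can be done
None
```

I moved the dipper to the free short end (hook over the rim, cup inside) and hung the basket with both hooks over the far long rim. The last pictures show the mill, ramekin and jar still in place. I handed the job in at about 23.5 s; no verdict came back.

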